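Clear the ceramist's bench: jars and bottle to the stand, case parts to the case pan

ROBOT

A 7-joint arm with a two-finger parallel gripper is mounted at the origin on a cart in front of the work surface, level with it; the furniture and walls round the work are solid. World frame = base frame: x ahead of the robot, y to its left, z up, the work surface at z = 0. Lengths are in m, angles in degrees, forces in N, time in s.
With the tool pointing down it reaches from about 0.425 to 0.875 m from the base axis. Payload 8.4 kg.
Tool frame: the origin (TCP) lies on the front face of the gripper's body, between the roots of the fingers; the fingertips stand 70 mm ahead of it and the grasp point (between the pads) lies 51 mm ahead of it; z points along the fingers, y is the line along which they close (so a half turn about z gives the same grasp; the last joint's range is limited). The gripper opens to 87 mm and grips with 3 to 60 N. Pads are 19 mm wide; open, the fingers measure 117 mm over their backs; the gripper's body (75 mm by 190 mm) begins 51 mm behind the grasp point.
Start: joints at [63.243, 19.091, 2.286, 83.961, -0.768, 76.965, -3.352], TCP at [0.234, -0.607, 0.292] pointing down, gripper open.
Joint ranges: [-147.57, 147.57], [-21.85, 119.76], [-74.77, 79.35], [14.55, 137.4], [-85.83, 265.84], [4.83, 119.75], [-152.11, 152.11]. Speed limits (degrees/s): [127.2, 127.2, 159.86, 159.86, 180, 180, 180].

INTERFACE

Orientations are given as [roll, pitch, yaw] about the fixed x, y, z axes, in that order (R = Rz(yaw) Ry(pitch) Rx(roll)).
In Python, from plant import env gives the robot as it stands. The module is installed in compiled form; this text tells all that it offers.
- The arm moves only by the tool servo_tool, never from a script. Its argument "moves" is a list of rows, each an object with "dp": the shift along the tool's x, y, z in units of 25 mm (1.0 is 25 mm), a list of three; "rotation": the turn, a rotation vector about the tool's x, y, z in units of 10 degrees (1.0 is 10 degrees), a list of three; "grip": the finger opening in mm, from 0 to 87. In form: [{"dp": [dx, dy, dz], "rotation": [rx, ry, rz], "grip": grip}, ...]. A call has 1 to 8 rows; each row shifts and turns the commanded pose from where the row before left it, along the tool's axes as they then stand; what a row does not reach is not made up. A row lasts 1/8 s, in which the tool goes at most 62.5 mm and 10.7 degrees, less where a joint would pass 70% of its speed; a pose out of reach is approached as far as the arm can. A call is refused whole if a number of a shift passes 1 or a number of a turn 1, either way. A call with a gripper value outside its range is refused whole. The fingers move at their own pace and stop on an object; "squeeze" is the grip in N (left out, the last holds). Time passes only in rows, so rows that do not move let the fingers close. It gives the time, the measured TCP pose, the force, the opening and the grip force at its end, in the units of the state.
- env.state(): the state, without advancing time (a new reading comes with each control period).
- env.get_image(name): name is "scene" or "top" or "wrist"; returns (picture, depth): 480x640x3 uint8, blue, green, red; 480x640 float32, m along the optical axis (not along the pixel's ray), 0 where there is no reading.
- env.camera_model(name): a dict with "intrinsics" (3x3 intrinsics, pixels), "T" (4x4, takes a point from camera to world coordinates); the wrist camera has in their place "T_tool_cam" (4x4, takes a point from camera to tool coordinates, whose origin is the TCP and whose axes are the flange's). Camera axes: x right, y down, z forward; pixel columns grow to the right and rows downward; lengths in m; the calibration is good to about 2 mm. A picture is of the moment at which its call begins: read the wrist's pose just before it. camera_model takes no time and is no camera call.
- env.finish_job(): hands the job in; it is judged then, once.
Trained networks look in the newest picture that a camera, given by its name, has taken for a name from the list of things; names that differ only in an ending like _2 or _b are one class to them, and where a whole thing is asked for, a point or a joint stands for the part that bears it (a point fixed in the world has none). Each returns a list of dicts, best first, with "score" (0 to 1); they miss things now and then, are a little off and sometimes report something else, mostly with a low value. They report only what shows in the picture. A call takes as long as a camera call.
- env.spot_in(camera, thing): "extent" ([centre column, centre row, width, height] in pixels, round what is visible of it).
- env.regions_of(camera, thing): "region" (480x640 bool, what is visible of it) and "extent" ([centre column, centre row, width, height] in pixels, round what is visible of it).
- env.spot_point(camera, thing): "xy" ([column, row] in pixels: a listed point, or the origin of a listed thing).
The state is a dict: "clock": time; "q": joint angles; "qvel": joint speeds; "tau": joint torques, N m; "tcp_pos": TCP position; "eef_rot": TCP orientation; "wrist_force": force on the tool from outside, world axes, zero at the start; "ft_torque": the same for the moment, N m; "grip_width": finger opening in m; "finger_force": force on a finger pad.
Only numpy, scipy, OpenCV 4.12 (cv2) and the standard library are available. Lean on these libraries where they do the work, as an engineer would, in place of code of your own. Each camera call takes 0.05 s, during which the arm holds its last target. There are 200 camera calls.

TASK

The build-up is finished, so sort the five loose things on the front of the bench back to their homes. The two powder jars and the dropper bottle go into the wooden stand, each in the bay made for its width (widest jar in the widest bay, bottle in the middle bay, little black-lidded jar in the narrowest); the small plaster cast and the pink wax bite block go into the grey case pan, one to a compartment so that they cannot chip each other. Set everything down upright and flat on the floor of its place, without dropping it from above, and let go.

Things in the scene. Friction and masses are not known exactly. Their poses are not given: they have to be found in the camera images.
- wide_jar: Wide powder jar, white with a ribbed white lid that has a teal disc in its top; 56 mm tall, lid 46 mm across (top 14 mm), body below 42 mm across. The lid is fixed on. Origin: centre of the underside, z up. Stands upright on the bench.
- small_jar: Little squat powder jar, white with a black lid that has a dark wine-red disc in its top; 26 mm tall, lid 26 mm across (top 14 mm), body below 22 mm across. The lid is fixed on. Origin: centre of the underside, z up. Stands upright on the bench.
- dropper: Small white dropper bottle, 66 mm tall with a pointed nozzle; the body, up to 34 mm above the underside, is 24 mm across the grip faces (which face along its x and y axes; best gripped square on them), above that a neck 16 mm across. Origin: centre of the underside, z up. Stands upright on the bench.
- cast: Small horseshoe-shaped plaster dental cast with teeth, 34 mm (x) by 43 mm (y) by 15 mm tall; the teeth point up, the solid base is 10 mm high. The open end of the horseshoe is at +x, its two legs lie at +y and -y; the outer sides of the legs (43 mm apart, at x = 0 to 12 mm) are good to grip. Origin: centre of the underside, z up. Lies flat on the bench.
- bite_block: Pink wax bite block, a plain bar 20 mm (x) by 50 mm (y) by 10 mm tall. Origin: centre of the underside, z up. Lies flat on the bench. (Above the work: a long lamp tube crosses the bench, 0.41 m up, from x = 0.63 m backwards and from y = -0.06 m to the right; keep the wrist in front of it.)
- stand: Bench stand: fixed light-wood block 72 (x) by 164 (y) by 18 mm tall, its length pointing away from the robot, with three empty round bays in a row along y (at x = 0), floors 4 mm above the bench: the widest, 56 mm across, at y = +46 mm for the wide jar; the middle, 46 mm, at y = -10 mm for the dropper; the narrowest, 36 mm, at y = -56 mm for the small jar. Origin: centre of the underside.
- case_pan: Case pan: fixed grey plastic tray, 106 (x) by 141 (y) by 24 mm tall, its length pointing away from the robot; 3 mm walls and floor, a rim 4 mm wide round the top, and one wall across the middle (y = 0) that parts it into two equal compartments of 100 (x) by 66 mm (y), centred at y = +34.5 and -34.5 mm. A paper card is on its -x side. Origin: centre of the underside, z up.

How it is judged:
By the outcome, as a careful person would: the job done as asked, in the order asked, and still so for the second after the job is handed in, with the robot touching nothing.
It also fails if it takes over 96 s, if anything falls off the work surface, if the arm or the gripper's body presses on something with over 40 N, if the wrist force passes 120 N, or if a joint passes its speed limit or range.

## Working session

There is one attempt and no reset: what is moved stays moved. The work goes in short steps, Python scripts to look and compute and a tool call to move; the robot and the scene stay as the last step left them, time stands still between calls to the robot, and variables do not carry over. Pictures are saved under pics/ and viewed, at most 14 in all, crops included, and the job is handed in when it is done.

Besides the shell and the picture viewer there is one more tool, called after "Request:" by a JSON object that holds its "name" and its "arguments", one argument or row to a line. servo_tool: Moves the arm, as the interface text tells. Its arguments: {"type":"object","properties":{"moves":{"type":"array"},"squeeze":{"type":"number"}},"required":["moves"]}

```bash
mkdir -p pics
cat > h.py <<'E'
import numpy as np, cv2
from plant import env
from scipy.spatial.transform import Rotation as R
def cloud(name, im=None):
    s=env.state(); p,d=env.get_image(name); m=env.camera_model(name); K=np.array(m["intrinsics"])
    if "T" in m: T=np.array(m["T"])
    else:
        W=np.eye(4); W[:3,:3]=R.from_euler('xyz',s["eef_rot"],degrees=True).as_matrix(); W[:3,3]=s["tcp_pos"]; T=W@np.array(m["T_tool_cam"])
    v,u=np.mgrid[:480,:640]
    P=np.stack([(u-K[0,2])/K[0,0]*d,(v-K[1,2])/K[1,1]*d,d],-1)@T[:3,:3].T+T[:3,3]
    P[d==0]=np.nan
    return p,P
E
python3 - <<'E'
from h import *
print(env.state())
for c in ("scene","top"):
    p,P=cloud(c); cv2.imwrite(f"pics/{c}0.png",p)
    m=env.camera_model(c);print(np.round(m["T"],3).tolist())
    for t in "wide_jar small_jar dropper cast bite_block stand case_pan".split():
        for r in env.regions_of(c,t)[:2]:
            g=r["region"]; Q=P[g]; Q=Q[~np.isnan(Q[:,0])]
            if len(Q)<5: print(c,t,r["score"],"none");continue
            z=np.percentile(Q[:,2],95); T=Q[Q[:,2]>z-.006]
            rc=cv2.minAreaRect((T[:,:2]*1000).astype(np.float32))
            print(c,t,round(r["score"],2),np.round(r["extent"]),"z95",round(z,4),"top",np.round(rc[0],1),np.round(rc[1],1),round(rc[2],1))
E
```

```text
{'clock': 0.0, 'q': array([63.24303055, 19.13090917,  2.28290275, 84.01046946, -0.76807787,
       76.96425079, -3.35114935]), 'qvel': array([-0.02799234,  0.0116534 ,  0.06956723,  0.05241527,  0.04352572,
       -0.03887124, -0.03897055]), 'tau': array([-8.49904791e-04, -6.56353855e+01,  1.33451879e+00, -4.03812182e+01,
       -5.98999020e-02,  4.46623564e-02,  1.82261210e-04]), 'tcp_pos': array([ 0.2335876 , -0.6062052 ,  0.29137338]), 'eef_rot': array([-1.79909744e+02,  5.26984875e-03,  2.10744412e+01]), 'wrist_force': array([ 0.99295451, -0.32430957, -0.13244944]), 'ft_torque': array([-0.00625906,  0.01600493,  0.04201099]), 'finger_force': 0.0, 'grip_width': 0.08700696501158997}
[[-0.901, -0.203, 0.383, 0.137], [-0.433, 0.417, -0.799, 0.518], [0.002, -0.886, -0.464, 0.439], [0.0, 0.0, 0.0, 1.0]]
scene wide_jar 0.96 [367. 203.  18.  30.] z95 0.0564 top [ 455.4 -406.3] [42.7 40.7] 10.4
scene small_jar 0.66 [364. 228.  13.  19.] z95 0.0267 top [ 425.2 -298.6] [23.1 21.9] 75.4
scene dropper 0.8 [314. 279.  20.  40.] z95 0.0582 top [422.6 -64.5] [16. 13.] 29.5
scene cast 0.54 [325. 
[... 525 characters left out ...]
1, 0.317], [-1.0, 0.009, 0.025, -0.196], [-0.026, -0.161, -0.987, 0.905], [0.0, 0.0, 0.0, 1.0]]
top wide_jar 0.94 [490. 237.  38.  34.] z95 0.0592 top [ 456.4 -410.2] [44.4 43.6] 58.7
top small_jar 0.75 [415. 260.  21.  15.] z95 0.0289 top [ 426.5 -301.9] [24.5 25.1] 74.9
top dropper 0.73 [254. 261.  26.  21.] z95 0.0633 top [424.9 -69. ] [11.8 11.7] 10.2
top cast 0.81 [415. 207.  32.  25.] z95 0.016 top [ 501.3 -300.3] [42.7 32.2] 73.5
top bite_block 0.78 [253. 201.  22.  32.] z95 0.0134 top [516.  -65.2] [49.7 19.8] 15.8
top stand 0.56 [337. 227.  53. 112.] z95 0.0206 top [ 479.5 -189.3] [164.5  71.7] 3.5
top case_pan 0.7 [168. 228.  82. 104.] z95 0.0257 top [474.1  54.3] [149.1 114.8] 1.6
```

View pics/scene0.png

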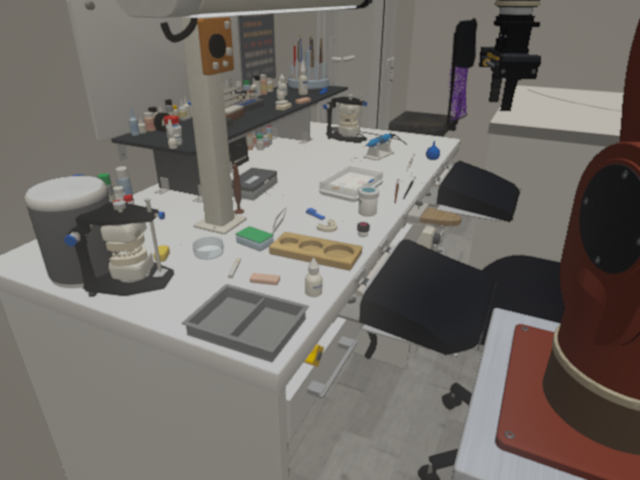

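View pics/top0.png

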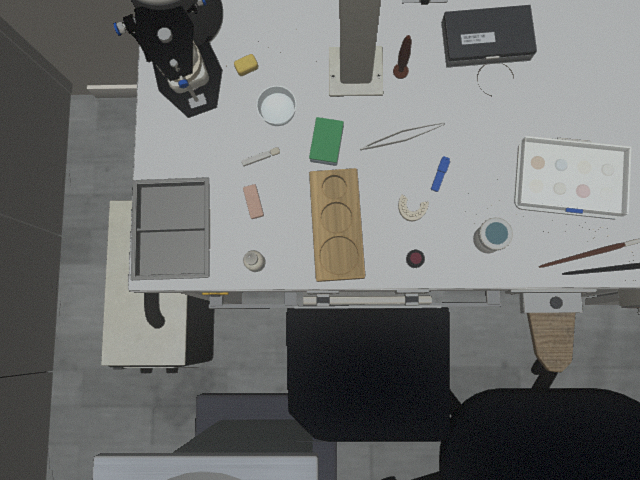

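Request:
{"name": "servo_tool", "arguments": {
  "moves": [
    {"dp": [0, 0, 0.5], "rotation": [0, 0, 1], "grip": 80},
    {"dp": [0, 0, 0.5], "rotation": [0, 0, 1], "grip": 80},
    {"dp": [1, -0.9, 0.3], "rotation": [0, 0, 0.1], "grip": 80},
    {"dp": [1, -0.9, 0.3], "rotation": [0, 0, 0], "grip": 80},
    {"dp": [1, -0.9, 0.3], "rotation": [0, 0, 0], "grip": 80},
    {"dp": [1, -0.9, 0.3], "rotation": [0, 0, 0], "grip": 80},
    {"dp": [1, -0.9, 0.3], "rotation": [0, 0, 0], "grip": 80},
    {"dp": [1, -0.9, 0.3], "rotation": [0, 0, 0], "grip": 80}
  ]
}}

```text
clock: 1.8
tcp_pos: [0.3839, -0.4702, 0.2222]
eef_rot: [180.0, -0.0, 0.1]
wrist_force: [-0.1, -0.3, 0.4]
grip_width: 0.0802
finger_force: 0.0
```

Run:
```python
from h import *
m=env.camera_model("wrist");print(np.round(m["T_tool_cam"],3).tolist(),m["intrinsics"])
p,P=cloud("top")
# stand/pan rectangles and bay circles: depth map
for t in ["stand","case_pan"]:
    r=env.regions_of("top",t)[0]; print(t,r["score"],r["extent"])
Q=P.reshape(-1,3)
k=(Q[:,0]>.38)&(Q[:,0]<.58)&(Q[:,1]>-.25)&(Q[:,1]<-.13)
S=Q[k]; T=S[(S[:,2]>.014)&(S[:,2]<.026)]; print(len(T),cv2.minAreaRect((T[:,:2]*1000).astype(np.float32)))
crop=p[150:300,110:540]; cv2.imwrite("pics/crop1.png",cv2.resize(crop,None,fx=1.86,fy=1.86*1.5//1,interpolation=cv2.INTER_CUBIC) if 0 else cv2.resize(p[160:290,300:380],None,fx=4.5,fy=4.5,interpolation=cv2.INTER_CUBIC))
```

```text
[[0.001, -0.968, -0.249, 0.068], [1.0, 0.001, -0.001, -0.0], [0.001, -0.249, 0.968, -0.092], [0.0, 0.0, 0.0, 1.0]] [[357.41792929   0.         321.58424429]
 [  0.         357.41792929 244.59369256]
 [  0.           0.           1.        ]]
stand 0.77 [336.9, 225.9, 53.3, 114.7]
case_pan 0.88 [171.0, 228.4, 77.2, 102.6]
3249 ((489.6280822753906, -188.73190307617188), (184.4873809814453, 72.02153778076172), 3.3703906536102295)
```

```bash
cat >> h.py <<'E'
def meas(cam,t,lo,hi,n=1,save=None):
    p,P=cloud(cam)
    if save: cv2.imwrite(save,p)
    for r in env.regions_of(cam,t)[:n]:
        Q=P[r["region"]]; Q=Q[~np.isnan(Q[:,0])]; T=Q[(Q[:,2]>lo)&(Q[:,2]<hi)]
        if len(T)<5: print(cam,t,r["score"],"few"); continue
        c,s,a=cv2.minAreaRect((T[:,:2]*1000).astype(np.float32)); cc,rad=cv2.minEnclosingCircle((T[:,:2]*1000).astype(np.float32))
        print(cam,t,round(r["score"],2),np.round(r["extent"]),"n",len(T),"zmed",round(float(np.median(T[:,2])),4),"rect",np.round(c,1),np.round(s,1),round(a,1),"circ",np.round(cc,1),round(rad,1))
    return p,P
E
python3 - <<'E'
from h import *
meas("wrist","wide_jar",.05,.062,save="pics/w1.png")
meas("wrist","small_jar",.02,.032); meas("wrist","cast",.004,.02); meas("wrist","stand",.014,.022)
E
```

```text
wrist wide_jar 0.57 [242. 145.  71.  65.] n 3425 zmed 0.0555 rect [ 455.3 -410.6] [45.7 46. ] 70.7 circ [ 455.4 -410.2] 23.4
wrist small_jar 0.87 [117. 183.  47.  34.] n 884 zmed 0.0255 rect [ 425.2 -302.4] [25.2 25.8] 88.3 circ [ 425.3 -301.9] 13.3
wrist cast 0.82 [112.  82.  60.  58.] n 1623 zmed 0.0096 rect [ 500.9 -300.3] [43.7 33.7] 72.9 circ [ 506.6 -302.2] 23.1
wrist stand 0.9 [ 24. 120.  48. 190.] n 2107 zmed 0.0172 rect [ 450.8 -225.7] [ 29.4 116.3] 78.2 circ [ 453.8 -211.7] 58.2
```

View pics/w1.png

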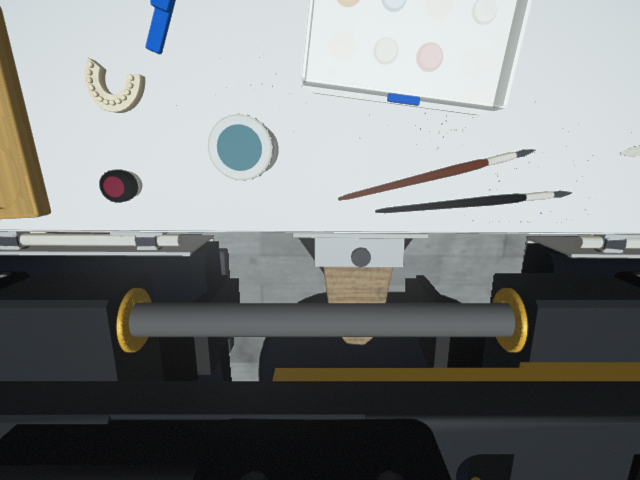

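Request:
{"name": "servo_tool", "arguments": {
  "moves": [
    {"dp": [0.95, -0.8, 0.6], "rotation": [0, 0, 0], "grip": 80},
    {"dp": [0.95, -0.8, 0.6], "rotation": [0, 0, 0], "grip": 80},
    {"dp": [0.95, -0.8, 0.6], "rotation": [0, 0, 0], "grip": 80},
    {"dp": [0, 0, 1], "rotation": [0, 0, 0], "grip": 70},
    {"dp": [0, 0, 1], "rotation": [0, 0, 0], "grip": 65},
    {"dp": [0, 0, 0.8], "rotation": [0, 0, 0], "grip": 60},
    {"dp": [0, 0, 0.36], "rotation": [0, 0, 0], "grip": 60},
    {"dp": [0, 0, 0], "rotation": [0, 0, 0], "grip": 60}
  ],
  "squeeze": 20
}}

```text
clock: 3.35
tcp_pos: [0.4541, -0.4108, 0.098]
eef_rot: [-180.0, 0.0, 0.1]
wrist_force: [-0.6, 0.3, 0.2]
grip_width: 0.0603
finger_force: 0.0
```

Request:
{"name": "servo_tool", "arguments": {
  "moves": [
    {"dp": [0.05, 0, 0], "rotation": [0, 0, 0], "grip": 40},
    {"dp": [0, 0, 0], "rotation": [0, 0, 0], "grip": 40},
    {"dp": [0, 0, 0], "rotation": [0, 0, 0], "grip": 40},
    {"dp": [0, 0, -0.5], "rotation": [0, 0, 0], "grip": 40},
    {"dp": [0, 0, -1], "rotation": [0, 0, 0], "grip": 40},
    {"dp": [0, -0.5, -1], "rotation": [0, 0, 0], "grip": 40},
    {"dp": [-0.1, -1, 0], "rotation": [0, 0, 0], "grip": 40},
    {"dp": [-0.1, -1, 0], "rotation": [0, 0, 0], "grip": 40}
  ]
}}

```text
clock: 4.35
tcp_pos: [0.4505, -0.3478, 0.162]
eef_rot: [180.0, -0.1, 0.1]
wrist_force: [0.4, 0.5, -0.4]
grip_width: 0.0441
finger_force: 20.0
```

Request:
{"name": "servo_tool", "arguments": {
  "moves": [
    {"dp": [-0.1, -1, 0], "rotation": [0, 0, 0], "grip": 40},
    {"dp": [-0.1, -1, 0], "rotation": [0, 0, 0], "grip": 40},
    {"dp": [-0.1, -1, 0], "rotation": [0, 0, 0], "grip": 40},
    {"dp": [-0.1, -1, 0], "rotation": [0, 0, 0], "grip": 40}
  ]
}}

```text
clock: 4.85
tcp_pos: [0.4403, -0.2476, 0.1616]
eef_rot: [180.0, -0.0, 0.1]
wrist_force: [-0.0, 0.5, -1.1]
grip_width: 0.0436
finger_force: 20.0
```

Run:
```python
from h import *
s=env.state();print(s["tcp_pos"],s["grip_width"],s["finger_force"])
meas("wrist","stand",.014,.022,save="pics/w2.png")
meas("wrist","wide_jar",.0,.2)
meas("top","stand",.012,.026)
```

```text
[ 0.44029723 -0.24755974  0.16164512] 0.04364339386591246 19.9943293119577
wrist stand 0.69 [228. 182. 131. 237.] n 13242 zmed 0.0173 rect [ 482.6 -188.7] [155.9  72. ] 3.5 circ [ 484.9 -190.1] 81.6
wrist wide_jar 0.97 [322. 303. 102. 127.] n 6751 zmed 0.1177 rect [ 444.5 -244.8] [58.9 63.2] 0.1 circ [ 436.1 -244.8] 38.0
top stand 0.71 [317. 185.  16.  24.] n 286 zmed 0.0186 rect [ 541.4 -162. ] [38.5 24.3] 3.6 circ [ 541.4 -161.9] 21.4
```

View pics/w2.png

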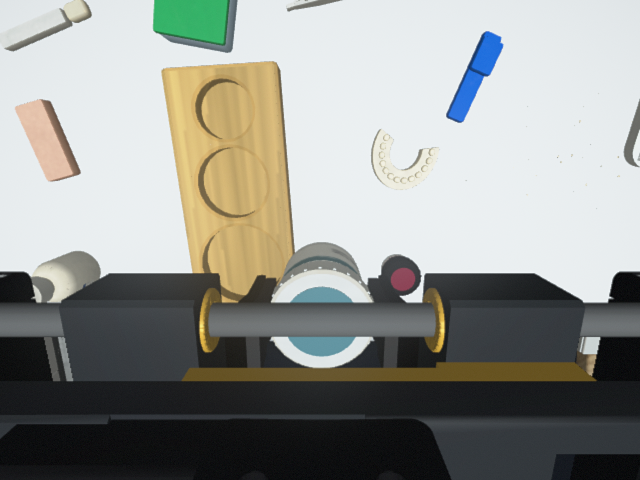

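Request:
{"name": "servo_tool", "arguments": {
  "moves": [
    {"dp": [-0.1, -0.75, 0], "rotation": [0, 0, 0], "grip": 40},
    {"dp": [-0.1, -0.75, 0], "rotation": [0, 0, 0], "grip": 40},
    {"dp": [-0.1, -0.73, 0], "rotation": [0, 0, 0], "grip": 40},
    {"dp": [0, 0, 0.7], "rotation": [0, 0, 0], "grip": 40},
    {"dp": [0, 0, 0.7], "rotation": [0, 0, 0], "grip": 40},
    {"dp": [0, 0, 0.6], "rotation": [0, 0, 0], "grip": 40},
    {"dp": [0, 0, 0.3], "rotation": [0, 0, 0], "grip": 40},
    {"dp": [0, 0, 0], "rotation": [0, 0, 0], "grip": 40}
  ]
}}

```text
clock: 6.15
tcp_pos: [0.4329, -0.1923, 0.1031]
eef_rot: [-180.0, 0.0, 0.1]
wrist_force: [0.1, 0.4, 0.2]
grip_width: 0.0437
finger_force: 20.0
```

Request:
{"name": "servo_tool", "arguments": {
  "moves": [
    {"dp": [0, 0, 0.04], "rotation": [0, 0, 0], "grip": 40},
    {"dp": [0, 0, 0], "rotation": [0, 0, 0], "grip": 40}
  ]
}}

```text
clock: 6.4
tcp_pos: [0.433, -0.1926, 0.1025]
eef_rot: [180.0, -0.0, 0.1]
wrist_force: [-0.4, 0.1, 1.1]
grip_width: 0.0442
finger_force: 20.0
```

Request:
{"name": "servo_tool", "arguments": {
  "moves": [
    {"dp": [0, 0, 0.03], "rotation": [0, 0, 0], "grip": 40},
    {"dp": [0, 0, 0.0], "rotation": [0, 0, 0], "grip": 40}
  ]
}}

```text
clock: 6.65
tcp_pos: [0.4332, -0.1926, 0.1024]
eef_rot: [180.0, -0.0, 0.1]
wrist_force: [-2.9, 0.9, 9.8]
grip_width: 0.0437
finger_force: 20.0
```

Request:
{"name": "servo_tool", "arguments": {
  "moves": [
    {"dp": [0, 0, 0.03], "rotation": [0, 0, 0], "grip": 40},
    {"dp": [0, 0, 0.0], "rotation": [0, 0, 0], "grip": 40}
  ]
}}

```text
clock: 6.9
tcp_pos: [0.4335, -0.1927, 0.1024]
eef_rot: [180.0, -0.1, 0.1]
wrist_force: [-5.9, 2.1, 18.8]
grip_width: 0.044
finger_force: 20.0
```

Request:
{"name": "servo_tool", "arguments": {
  "moves": [
    {"dp": [0, 0, -0.06], "rotation": [0, 0, 0], "grip": 44},
    {"dp": [0, 0, 0], "rotation": [0, 0, 0], "grip": 58},
    {"dp": [0, 0, 0], "rotation": [0, 0, 0], "grip": 62},
    {"dp": [0, 0, -0.8], "rotation": [0, 0, 0], "grip": 62},
    {"dp": [0, 0, -1], "rotation": [0, 0, 0], "grip": 62},
    {"dp": [0, 0, -1], "rotation": [0, 0, 0], "grip": 62},
    {"dp": [0, 0.5, -1], "rotation": [0, 0, 0], "grip": 62},
    {"dp": [0, 0.5, -0.5], "rotation": [0, 0, 0], "grip": 62}
  ]
}}

```text
clock: 7.9
tcp_pos: [0.4332, -0.2182, 0.2109]
eef_rot: [180.0, -0.1, 0.1]
wrist_force: [-0.9, 0.1, 0.0]
grip_width: 0.0621
finger_force: 0.0
```

Run:
```python
from h import *
print(env.state()["tcp_pos"])
p,P=meas("wrist","stand",.014,.022,save="pics/w3.png")
meas("wrist","wide_jar",.052,.068);meas("wrist","small_jar",.02,.03);meas("wrist","dropper",.03,.08)
r=env.regions_of("wrist","stand")[0]["region"]
# bay floor points
c=np.array([.4785,-.189]);a=np.deg2rad(3.5);u=np.array([np.cos(a),np.sin(a)])
for l,rr in((10,23),(56,18)):
    b=c+u*l/1000; Q=P.reshape(-1,3); d=np.hypot(*(Q[:,:2]-b).T); F=Q[(d<.03)&(Q[:,2]<.010)&(Q[:,2]>-.01)]
    print(l,b,len(F),np.round(F.min(0)*1000,1),np.round(F.max(0)*1000,1),cv2.minEnclosingCircle((F[:,:2]*1000).astype(np.float32)))
```

```text
[ 0.4331691  -0.2181708   0.21085299]
wrist stand 0.77 [284. 174. 109. 209.] n 10174 zmed 0.0172 rect [ 478.5 -188.7] [163.9  72.1] 3.5 circ [ 479.4 -189.7] 87.7
wrist small_jar 0.8 [426. 246.  36.  30.] n 798 zmed 0.0254 rect [ 426.3 -300.7] [24.8 25.5] 76.6 circ [ 425.8 -301.1] 13.2
wrist dropper 0.7 [136. 249.  65.  42.] n 1204 zmed 0.0457 rect [425.5 -71. ] [27.  21.7] 27.9 circ [424.5 -69.3] 13.7
10 [ 0.48848135 -0.18838951] 2605 [ 4.655e+02 -2.106e+02 -4.000e-01] [ 518.5 -165.     9.9] ((491.9505920410156, -187.93148803710938), 26.506084442138672)
56 [ 0.53439555 -0.18558128] 1988 [ 504.5 -202.1   -2.1] [ 564.2 -167.3   10. ] ((534.3953247070312, -185.46954345703125), 29.965778350830078)
```

View pics/w3.png

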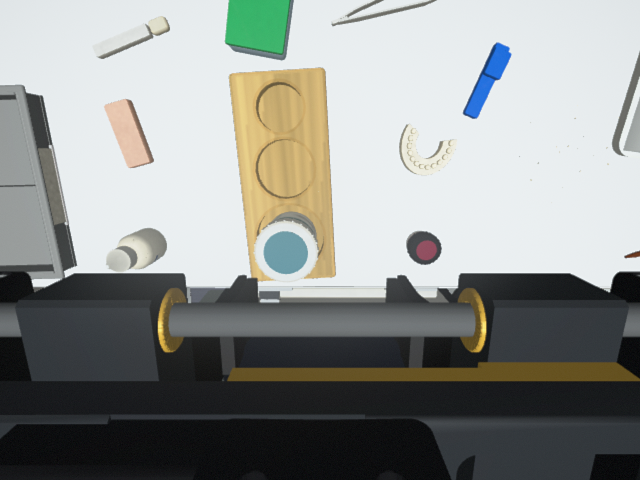

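Request:
{"name": "servo_tool", "arguments": {
  "moves": [
    {"dp": [-0.1, 0.85, 0.5], "rotation": [0, 0, 0], "grip": 60},
    {"dp": [-0.1, 0.85, 0.5], "rotation": [0, 0, 0], "grip": 55},
    {"dp": [-0.1, 0.85, 0.6], "rotation": [0, 0, 0], "grip": 50},
    {"dp": [0, 0.78, 0.7], "rotation": [0, 0, 0], "grip": 45},
    {"dp": [0, 0, 1], "rotation": [0, 0, 0], "grip": 45},
    {"dp": [0, 0, 0.9], "rotation": [0, 0, 0], "grip": 45},
    {"dp": [0, 0, 0.6], "rotation": [0, 0, 0], "grip": 45},
    {"dp": [0, 0, 0.16], "rotation": [0, 0, 0], "grip": 45}
  ],
  "squeeze": 15
}}

```text
clock: 9.35
tcp_pos: [0.4251, -0.3004, 0.0849]
eef_rot: [-179.9, 0.1, 0.1]
wrist_force: [0.1, 1.4, 0.1]
grip_width: 0.0449
finger_force: 0.0
```

Request:
{"name": "servo_tool", "arguments": {
  "moves": [
    {"dp": [0, 0, 0], "rotation": [0, 0, 0], "grip": 45}
  ]
}}

```text
clock: 9.48
tcp_pos: [0.4256, -0.3009, 0.086]
eef_rot: [180.0, -0.0, 0.1]
wrist_force: [-0.4, 0.5, 0.7]
grip_width: 0.045
finger_force: 0.0
```

Request:
{"name": "servo_tool", "arguments": {
  "moves": [
    {"dp": [0, 0, 0], "rotation": [0, 0, 0], "grip": 20},
    {"dp": [0, 0, 0], "rotation": [0, 0, 0], "grip": 20},
    {"dp": [0, 0, 0], "rotation": [0, 0, 0], "grip": 20},
    {"dp": [0, 0, -0.4], "rotation": [0, 0, 0], "grip": 20},
    {"dp": [0, 0, -1], "rotation": [0, 0, 0], "grip": 20},
    {"dp": [0.8, 0, -0.6], "rotation": [0, 0, 0], "grip": 20},
    {"dp": [1, -0.8, 0], "rotation": [0, 0, 0], "grip": 20},
    {"dp": [1, -0.8, 0], "rotation": [0, 0, 0], "grip": 20}
  ]
}}

```text
clock: 10.48
tcp_pos: [0.4962, -0.2605, 0.1368]
eef_rot: [180.0, -0.1, 0.0]
wrist_force: [0.2, -0.4, -0.4]
grip_width: 0.024
finger_force: 15.0
```

Request:
{"name": "servo_tool", "arguments": {
  "moves": [
    {"dp": [0.7, -0.9, 0], "rotation": [0, 0, 0], "grip": 20},
    {"dp": [0.7, -0.9, 0], "rotation": [0, 0, 0], "grip": 20},
    {"dp": [0.16, -0.9, 0], "rotation": [0, 0, 0], "grip": 20},
    {"dp": [0, -0.3, 0], "rotation": [0, 0, 0], "grip": 20},
    {"dp": [0, 0, 0], "rotation": [0, 0, 0], "grip": 20}
  ]
}}

```text
clock: 11.1
tcp_pos: [0.5341, -0.1859, 0.1361]
eef_rot: [180.0, -0.0, 0.1]
wrist_force: [-0.4, -0.1, -0.5]
grip_width: 0.0235
finger_force: 15.0
```

Request:
{"name": "servo_tool", "arguments": {
  "moves": [
    {"dp": [0, 0, 0.8], "rotation": [0, 0, 0], "grip": 20},
    {"dp": [0, 0, 0.65], "rotation": [0, 0, 0], "grip": 20},
    {"dp": [0, 0, 0.3], "rotation": [0, 0, 0], "grip": 20},
    {"dp": [0, 0, 0], "rotation": [0, 0, 0], "grip": 20},
    {"dp": [0, 0, 0.04], "rotation": [0, 0, 0], "grip": 20},
    {"dp": [0, 0, 0], "rotation": [0, 0, 0], "grip": 20}
  ]
}}

```text
clock: 11.85
tcp_pos: [0.5345, -0.1857, 0.0914]
eef_rot: [180.0, -0.0, 0.1]
wrist_force: [0.3, -0.1, -0.5]
grip_width: 0.0239
finger_force: 15.0
```

Request:
{"name": "servo_tool", "arguments": {
  "moves": [
    {"dp": [0, 0, 0.04], "rotation": [0, 0, 0], "grip": 20},
    {"dp": [0, 0, 0], "rotation": [0, 0, 0], "grip": 20}
  ]
}}

```text
clock: 12.1
tcp_pos: [0.5344, -0.1857, 0.0902]
eef_rot: [180.0, -0.0, 0.1]
wrist_force: [0.7, -0.9, -0.5]
grip_width: 0.024
finger_force: 15.0
```

Request:
{"name": "servo_tool", "arguments": {
  "moves": [
    {"dp": [0, 0, 0.03], "rotation": [0, 0, 0], "grip": 20},
    {"dp": [0, 0, 0], "rotation": [0, 0, 0], "grip": 20}
  ]
}}

```text
clock: 12.35
tcp_pos: [0.5346, -0.1858, 0.0901]
eef_rot: [180.0, -0.0, 0.1]
wrist_force: [-1.8, 1.3, 6.9]
grip_width: 0.0237
finger_force: 15.1
```

Request:
{"name": "servo_tool", "arguments": {
  "moves": [
    {"dp": [0, 0, 0.02], "rotation": [0, 0, 0], "grip": 20},
    {"dp": [0, 0, 0], "rotation": [0, 0, 0], "grip": 20}
  ]
}}

```text
clock: 12.6
tcp_pos: [0.5348, -0.1858, 0.0901]
eef_rot: [180.0, -0.1, 0.1]
wrist_force: [-2.7, 1.3, 10.8]
grip_width: 0.0244
finger_force: 15.1
```

Request:
{"name": "servo_tool", "arguments": {
  "moves": [
    {"dp": [0, 0, -0.05], "rotation": [0, 0, 0], "grip": 26},
    {"dp": [0, 0, 0], "rotation": [0, 0, 0], "grip": 40},
    {"dp": [0, 0, 0], "rotation": [0, 0, 0], "grip": 44},
    {"dp": [0, 0, -0.7], "rotation": [0, 0, 0], "grip": 44},
    {"dp": [0, 0, -1], "rotation": [0, 0, 0], "grip": 44},
    {"dp": [0, 0, -1], "rotation": [0, 0, 0], "grip": 44},
    {"dp": [-1, -0.3, -1], "rotation": [0, 0, 0], "grip": 44},
    {"dp": [-1, -0.5, -1], "rotation": [0, 0, 0], "grip": 44}
  ]
}}

```text
clock: 13.6
tcp_pos: [0.4838, -0.1658, 0.2094]
eef_rot: [180.0, -0.1, 0.0]
wrist_force: [-0.4, -0.2, 1.1]
grip_width: 0.0436
finger_force: 0.0
```

Request:
{"name": "servo_tool", "arguments": {
  "moves": [
    {"dp": [-1, -0.5, 0], "rotation": [0, 0, 0], "grip": 44},
    {"dp": [-1, -0.5, 0], "rotation": [0, 0, 0], "grip": 44},
    {"dp": [-0.6, -0.5, 0], "rotation": [0, 0, 0], "grip": 44},
    {"dp": [0, 0, 0], "rotation": [0, 0, 0], "grip": 44}
  ]
}}

```text
clock: 14.1
tcp_pos: [0.419, -0.1276, 0.2083]
eef_rot: [180.0, -0.1, 0.1]
wrist_force: [0.5, -1.0, -0.4]
grip_width: 0.0439
finger_force: 0.0
```

Run:
```python
from h import *
print(env.state()["tcp_pos"])
p,P=meas("wrist","dropper",.024,.036,save="pics/w4.png")
meas("wrist","dropper",.06,.07);meas("wrist","dropper",.036,.05)
meas("wrist","small_jar",.02,.036);meas("wrist","wide_jar",.052,.068)
meas("wrist","bite_block",.006,.013);meas("wrist","case_pan",.02,.03)
```

```text
[ 0.41895109 -0.1276128   0.20830852]
wrist dropper 0.94 [250. 233.  44.  40.] n 575 zmed 0.0325 rect [426.7 -70.7] [28.5 22.8] 46.0 circ [424.4 -68.7] 14.5
wrist dropper 0.58 [247. 236.  44.  41.] n 116 zmed 0.0625 rect [424.8 -68.9] [8.1 8.4] 79.9 circ [424.6 -68.5] 4.5
wrist dropper 0.66 [248. 234.  46.  44.] n 97 zmed 0.0443 rect [428.1 -72.3] [19.1  8.9] 48.9 circ [424.8 -69.4] 9.5
wrist small_jar 0.71 [400.  84.  40.  45.] n 1198 zmed 0.0292 rect [ 534.2 -184.6] [25.7 25.5] 44.8 circ [ 534.2 -184.6] 13.1
wrist wide_jar 0.74 [411. 230.  73.  73.] n 3409 zmed 0.0594 rect [ 433.  -191.8] [45.8 45.8] 73.9 circ [ 432.6 -192.3] 23.6
wrist bite_block 0.69 [242. 115.  48.  70.] n 1760 zmed 0.0093 rect [515.1 -64.2] [49.9 20.4] 15.7 circ [515.2 -64.7] 25.9
wrist case_pan 0.6 [ 88. 164. 175. 205.] n 6729 zmed 0.0234 rect [472.8  54.1] [149.2 115.3] 1.7 circ [472.8  54.6] 92.8
```

View pics/w4.png

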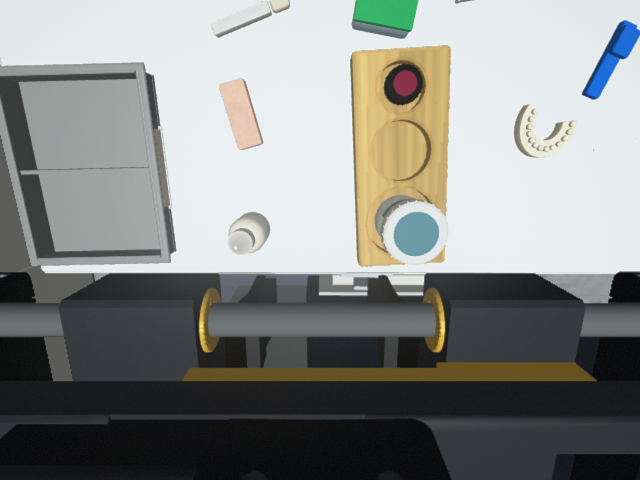

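Run:
```python
from h import *
p=cv2.imread("pics/w4.png")
a=cv2.resize(p[195:275,205:295],(450,400),interpolation=cv2.INTER_CUBIC)
t=cv2.imread("pics/top0.png")[240:285,230:280]; b=cv2.resize(t,(340,400)[::1] if 0 else (340,306),interpolation=cv2.INTER_CUBIC)
o=np.zeros((400,790,3),np.uint8);o[:,:450]=a;o[:306,450:]=b
o=np.clip((o.astype(float)-110)*1.75,0,255).astype(np.uint8)
cv2.imwrite("pics/d.png",o)
pp,P=cloud("wrist");Q=P.reshape(-1,3);d=Q[:,:2]-[.4247,-.0687]
for lo,hi in((.006,.016),(.016,.026),(.026,.036)):
    k=(Q[:,2]>lo)&(Q[:,2]<hi)&(np.hypot(*d.T)<.03); th=np.degrees(np.arctan2(d[k,1],d[k,0])); r=np.hypot(*d[k].T)*1000
    print(lo,[(b,round(float(np.percentile(r[(th>=b)&(th<b+10)],90)),1),int(((th>=b)&(th<b+10)).sum())) for b in range(-180,180,10) if ((th>=b)&(th<b+10)).sum()>2])
```

```text
0.006 [(-120, 14.7, 4), (-100, 14.3, 4), (-90, 14.2, 4), (-80, 14.2, 10), (-70, 14.1, 7), (-60, 14.2, 9), (-50, 14.2, 10), (-40, 14.0, 9), (-30, 13.9, 9), (-20, 14.0, 7), (-10, 14.0, 6), (0, 14.1, 5), (10, 14.0, 4), (20, 14.1, 3)]
0.016 [(-110, 14.6, 5), (-100, 14.3, 6), (-90, 14.3, 7), (-80, 14.3, 8), (-70, 14.2, 9), (-60, 14.2, 8), (-50, 14.0, 11), (-40, 14.1, 9), (-30, 14.0, 9), (-20, 14.0, 8), (-10, 14.0, 6), (0, 13.9, 6), (10, 14.0, 4), (20, 14.0, 3)]
0.026 [(-180, 14.6, 3), (-170, 14.2, 6), (-160, 14.2, 11), (-150, 14.1, 15), (-140, 14.1, 19), (-130, 14.1, 21), (-120, 14.1, 22), (-110, 13.9, 22), (-100, 14.0, 25), (-90, 13.9, 28), (-80, 13.9, 28), (-70, 13.7, 30), (-60, 13.7, 29), (-50, 13.8, 30), (-40, 13.4, 29), (-30, 13.4, 28), (-20, 13.7, 28), (-10, 13.6, 29), (0, 13.8, 28), (10, 13.4, 26), (20, 13.6, 20), (30, 13.7, 22), (40, 13.4, 15), (50, 13.6, 17), (60, 13.9, 12), (70, 13.7, 11), (80, 14.5, 6)]
```

View pics/d.png

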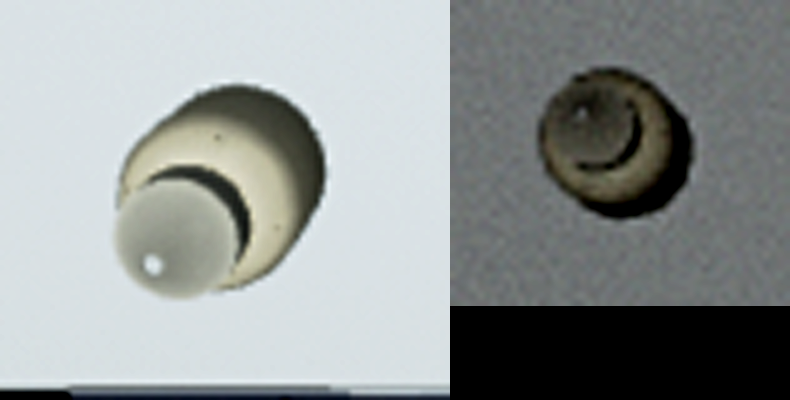

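Run:
```python
import cv2
p=cv2.imread("pics/scene0.png")
cv2.imwrite("pics/e.png",cv2.resize(p[255:300,290:340],None,fx=12,fy=12,interpolation=cv2.INTER_CUBIC))
```

```text
(no output)
```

View pics/e.png

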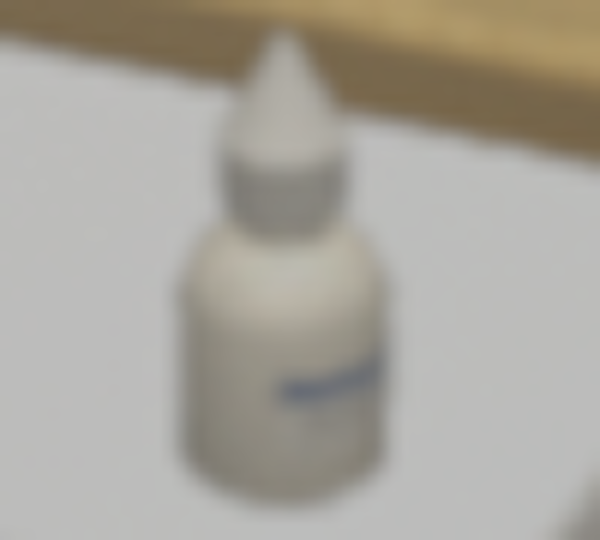

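Request:
{"name": "servo_tool", "arguments": {
  "moves": [
    {"dp": [0, 0, 0], "rotation": [0, 0, 0.8], "grip": 48},
    {"dp": [-0.05, -0.8, 0.2], "rotation": [0, 0, 0], "grip": 48},
    {"dp": [-0.05, -0.8, 0.2], "rotation": [0, 0, 0], "grip": 48},
    {"dp": [0, -0.76, 0.2], "rotation": [0, 0, 0], "grip": 48},
    {"dp": [0, 0, 0.8], "rotation": [0, 0, 0], "grip": 48},
    {"dp": [0, 0, 0], "rotation": [0, 0, 0], "grip": 48}
  ]
}}

```text
clock: 15.6
tcp_pos: [0.424, -0.0694, 0.1716]
eef_rot: [-180.0, 0.1, -7.9]
wrist_force: [0.2, -0.3, -1.0]
grip_width: 0.0482
finger_force: 0.0
```

Lower 84.6 mm (3.38 units), then close gently.

Request:
{"name": "servo_tool", "arguments": {
  "moves": [
    {"dp": [0.03, -0.02, 0.9], "rotation": [0, 0, 0], "grip": 48},
    {"dp": [0, 0, 0.9], "rotation": [0, 0, 0], "grip": 48},
    {"dp": [0, 0, 0.9], "rotation": [0, 0, 0], "grip": 48},
    {"dp": [0, 0, 0.66], "rotation": [0, 0, 0], "grip": 46},
    {"dp": [0, 0, 0], "rotation": [0, 0, 0], "grip": 40},
    {"dp": [0, 0, 0], "rotation": [0, 0, 0], "grip": 20},
    {"dp": [0, 0, 0], "rotation": [0, 0, 0], "grip": 18},
    {"dp": [0, 0, 0], "rotation": [0, 0, 0], "grip": 18}
  ],
  "squeeze": 12
}}

```text
clock: 16.6
tcp_pos: [0.4263, -0.0693, 0.0894]
eef_rot: [180.0, -0.1, -7.9]
wrist_force: [-0.7, 0.2, 5.2]
grip_width: 0.0269
finger_force: 11.4
```

Run:
```python
from h import *
s=env.state();print({k:np.round(s[k],3) for k in("tcp_pos","wrist_force","ft_torque","grip_width","finger_force","eef_rot")})
```

```text
{'tcp_pos': array([ 0.426, -0.069,  0.089]), 'wrist_force': array([-0.711,  0.242,  5.243]), 'ft_torque': array([ 0.065,  0.142, -0.025]), 'grip_width': np.float64(0.027), 'finger_force': np.float64(11.417), 'eef_rot': array([ 1.79992e+02, -9.70000e-02, -7.93500e+00])}
```

Request:
{"name": "servo_tool", "arguments": {
  "moves": [
    {"dp": [0, 0, -0.04], "rotation": [0, 0, 0], "grip": 18},
    {"dp": [0, 0, 0], "rotation": [0, 0, 0], "grip": 18},
    {"dp": [0, 0, 0], "rotation": [0, 0, 0], "grip": 18}
  ],
  "squeeze": 12
}}

```text
clock: 16.98
tcp_pos: [0.4255, -0.0692, 0.0895]
eef_rot: [-180.0, 0.0, -7.9]
wrist_force: [-1.3, -1.5, 1.1]
grip_width: 0.0269
finger_force: 11.4
```

Run:
```python
from h import *
s=env.state();print({k:np.round(s[k],3) for k in("tcp_pos","wrist_force","ft_torque","grip_width","finger_force","eef_rot")})
p,P=cloud("wrist");cv2.imwrite("pics/w5.png",p[150:420,100:560])
```

```text
{'tcp_pos': array([ 0.426, -0.069,  0.089]), 'wrist_force': array([-1.279, -1.511,  1.102]), 'ft_torque': array([ 0.055,  0.162, -0.003]), 'grip_width': np.float64(0.027), 'finger_force': np.float64(11.351), 'eef_rot': array([-1.79999e+02,  1.80000e-02, -7.92700e+00])}
```

View pics/w5.png

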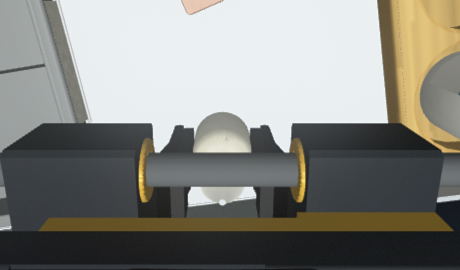

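Request:
{"name": "servo_tool", "arguments": {
  "moves": [
    {"dp": [0, 0, -0.2], "rotation": [0, 0, 0], "grip": 18},
    {"dp": [0, 0, -0.2], "rotation": [0, 0, 0], "grip": 18},
    {"dp": [0, 0, 0], "rotation": [0, 0, 0], "grip": 18},
    {"dp": [0, 0, 0], "rotation": [0, 0, 0], "grip": 18}
  ],
  "squeeze": 20
}}

```text
clock: 17.52
tcp_pos: [0.4257, -0.0692, 0.0996]
eef_rot: [180.0, -0.0, -7.9]
wrist_force: [-0.7, 0.4, -0.1]
grip_width: 0.0265
finger_force: 19.0
```

Run:
```python
from h import *
s=env.state();print({k:np.round(s[k],3) for k in("tcp_pos","wrist_force","ft_torque","grip_width","finger_force","eef_rot")})
p,P=cloud("wrist");cv2.imwrite("pics/w6.png",p[150:420,100:560]); q,_=cloud("scene");
cv2.imwrite("pics/s6.png",cv2.resize(q[220:310,270:350],None,fx=6,fy=6,interpolation=cv2.INTER_CUBIC))
```

```text
{'tcp_pos': array([ 0.426, -0.069,  0.1  ]), 'wrist_force': array([-0.742,  0.368, -0.07 ]), 'ft_torque': array([ 0.053,  0.058, -0.012]), 'grip_width': np.float64(0.026), 'finger_force': np.float64(19.006), 'eef_rot': array([ 1.79998e+02, -1.00000e-02, -7.93200e+00])}
```

View pics/s6.png

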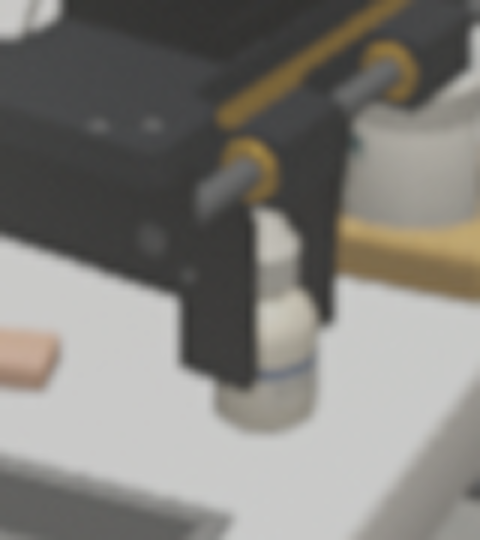

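Request:
{"name": "servo_tool", "arguments": {
  "moves": [
    {"dp": [0, 0, -0.7], "rotation": [0, 0, 0], "grip": 18},
    {"dp": [0, 0, -0.7], "rotation": [0, 0, -0.8], "grip": 18},
    {"dp": [0.8, 0.3, 0], "rotation": [0, 0, 0], "grip": 18},
    {"dp": [0.9, 0.8, 0], "rotation": [0, 0, 0], "grip": 18},
    {"dp": [0.83, 0.9, 0], "rotation": [0, 0, 0], "grip": 18},
    {"dp": [0, 0.9, 0], "rotation": [0, 0, 0], "grip": 18},
    {"dp": [0, 0.9, 0], "rotation": [0, 0, 0], "grip": 18},
    {"dp": [0, 0.9, 0], "rotation": [0, 0, 0], "grip": 18}
  ]
}}

```text
clock: 18.62
tcp_pos: [0.4889, -0.1873, 0.1342]
eef_rot: [-180.0, 0.0, 0.1]
wrist_force: [-0.0, 0.7, -0.4]
grip_width: 0.0264
finger_force: 19.0
```

Request:
{"name": "servo_tool", "arguments": {
  "moves": [
    {"dp": [0, 0.05, 0], "rotation": [0, 0, 0], "grip": 18},
    {"dp": [0, 0, 0], "rotation": [0, 0, 0], "grip": 18}
  ]
}}

```text
clock: 18.88
tcp_pos: [0.489, -0.1871, 0.1343]
eef_rot: [-180.0, 0.0, 0.1]
wrist_force: [-0.1, 0.4, -0.7]
grip_width: 0.0263
finger_force: 19.0
```

Request:
{"name": "servo_tool", "arguments": {
  "moves": [
    {"dp": [0, 0.03, 0.7], "rotation": [0, 0, 0], "grip": 18},
    {"dp": [0, 0, 0.55], "rotation": [0, 0, 0], "grip": 18},
    {"dp": [0, 0, 0.3], "rotation": [0, 0, 0], "grip": 18},
    {"dp": [0, 0, 0], "rotation": [0, 0, 0], "grip": 18},
    {"dp": [0, 0, 0.03], "rotation": [0, 0, 0], "grip": 18},
    {"dp": [0, 0, 0], "rotation": [0, 0, 0], "grip": 18}
  ]
}}

```text
clock: 19.62
tcp_pos: [0.4893, -0.1887, 0.0954]
eef_rot: [180.0, -0.0, 0.1]
wrist_force: [0.4, -0.4, -1.4]
grip_width: 0.0265
finger_force: 19.0
```

Request:
{"name": "servo_tool", "arguments": {
  "moves": [
    {"dp": [0, 0, 0.04], "rotation": [0, 0, 0], "grip": 18},
    {"dp": [0, 0, 0], "rotation": [0, 0, 0], "grip": 18}
  ]
}}

```text
clock: 19.88
tcp_pos: [0.4891, -0.1886, 0.0941]
eef_rot: [180.0, -0.0, 0.1]
wrist_force: [-0.2, -0.6, -0.7]
grip_width: 0.0264
finger_force: 19.0
```

Request:
{"name": "servo_tool", "arguments": {
  "moves": [
    {"dp": [0, 0, 0.03], "rotation": [0, 0, 0], "grip": 18},
    {"dp": [0, 0, 0], "rotation": [0, 0, 0], "grip": 18}
  ]
}}

```text
clock: 20.12
tcp_pos: [0.4892, -0.1887, 0.0935]
eef_rot: [180.0, -0.0, 0.1]
wrist_force: [-0.8, 0.6, 2.3]
grip_width: 0.0267
finger_force: 19.0
```

Request:
{"name": "servo_tool", "arguments": {
  "moves": [
    {"dp": [0, 0, 0.03], "rotation": [0, 0, 0], "grip": 18},
    {"dp": [0, 0, 0], "rotation": [0, 0, 0], "grip": 18}
  ]
}}

```text
clock: 20.38
tcp_pos: [0.4896, -0.1886, 0.0934]
eef_rot: [180.0, -0.1, 0.1]
wrist_force: [-2.6, 1.5, 10.4]
grip_width: 0.026
finger_force: 19.2
```

Request:
{"name": "servo_tool", "arguments": {
  "moves": [
    {"dp": [0, 0, -0.06], "rotation": [0, 0, 0], "grip": 28},
    {"dp": [0, 0, 0], "rotation": [0, 0, 0], "grip": 42},
    {"dp": [0, 0, 0], "rotation": [0, 0, 0], "grip": 44},
    {"dp": [0, 0, -0.7], "rotation": [0, 0, 0], "grip": 44},
    {"dp": [0, 0, -1], "rotation": [0, 0, 0], "grip": 44},
    {"dp": [0, 0, -1], "rotation": [0, 0, 0], "grip": 44},
    {"dp": [0, 0, -1], "rotation": [0, 0, 0], "grip": 44},
    {"dp": [-0.4, 0.9, -0.8], "rotation": [0, 0, 0], "grip": 60}
  ]
}}

```text
clock: 21.38
tcp_pos: [0.4801, -0.2097, 0.209]
eef_rot: [-180.0, -0.1, 0.3]
wrist_force: [1.1, -0.5, 0.2]
grip_width: 0.0486
finger_force: 0.0
```

Request:
{"name": "servo_tool", "arguments": {
  "moves": [
    {"dp": [-0.5, 0.9, 0], "rotation": [0, 0, 0], "grip": 60},
    {"dp": [-0.3, 0.9, 0], "rotation": [0, 0, 0], "grip": 60},
    {"dp": [0, 0.9, 0], "rotation": [0, 0, 0], "grip": 60},
    {"dp": [0, 0, 0], "rotation": [0, 0, 0], "grip": 60}
  ]
}}

```text
clock: 21.88
tcp_pos: [0.4588, -0.2803, 0.2076]
eef_rot: [180.0, -0.0, -0.1]
wrist_force: [0.4, -0.0, 0.3]
grip_width: 0.0601
finger_force: 0.0
```

Run:
```python
from h import *
print(env.state()["tcp_pos"])
p,P=meas("wrist","cast",.004,.02,save="pics/w7.png")
meas("wrist","dropper",.055,.08);meas("wrist","small_jar",.024,.036);meas("wrist","wide_jar",.054,.068)
```

```text
[ 0.45883947 -0.28029372  0.20760333]
wrist cast 0.82 [354. 182.  52.  52.] n 1267 zmed 0.0096 rect [ 500.9 -299.8] [42.7 33.7] 73.9 circ [ 506.3 -301.8] 22.9
wrist dropper 0.59 [204. 209.  54.  40.] n 532 zmed 0.0597 rect [ 486.8 -188.6] [17.8 17.1] 58.9 circ [ 486.7 -188.5] 9.1
wrist small_jar 0.65 [198. 142.  43.  36.] n 1035 zmed 0.0294 rect [ 534.4 -186. ] [25.6 24.9] 13.5 circ [ 534.3 -185.5] 13.0
wrist wide_jar 0.87 [213. 271.  69.  62.] n 1828 zmed 0.0597 rect [ 439.6 -195.7] [36.2 34.8] 23.5 circ [ 440.5 -194.1] 20.6
```

View pics/w7.png

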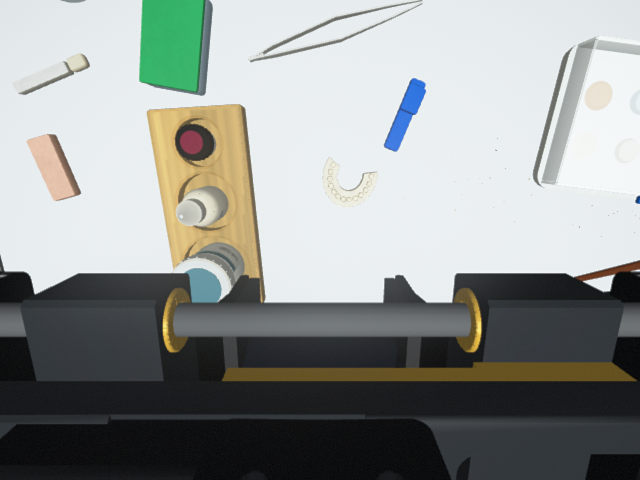

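Request:
{"name": "servo_tool", "arguments": {
  "moves": [
    {"dp": [0.96, 0.43, 0], "rotation": [0, 0, 0], "grip": 60},
    {"dp": [0.96, 0.43, 0], "rotation": [0, 0, 0], "grip": 60},
    {"dp": [0, 0, 0.8], "rotation": [0, 0, 0.83], "grip": 60},
    {"dp": [0, 0, 0.8], "rotation": [0, 0, 0.83], "grip": 60},
    {"dp": [0, 0, 1], "rotation": [0, 0, 0], "grip": 60},
    {"dp": [0, 0, 0.7], "rotation": [0, 0, 0], "grip": 60},
    {"dp": [0, 0, 0], "rotation": [0, 0, 0], "grip": 60}
  ]
}}

```text
clock: 23.15
tcp_pos: [0.5066, -0.2996, 0.1228]
eef_rot: [-180.0, 0.1, -16.5]
wrist_force: [-0.4, -0.8, 0.0]
grip_width: 0.0598
finger_force: 0.0
```

Request:
{"name": "servo_tool", "arguments": {
  "moves": [
    {"dp": [0.02, 0.08, 0.7], "rotation": [0, 0, 0], "grip": 60},
    {"dp": [0, 0, 0.7], "rotation": [0, 0, 0], "grip": 60},
    {"dp": [0, 0, 0.55], "rotation": [0, 0, 0], "grip": 58},
    {"dp": [0, 0, 0], "rotation": [0, 0, 0], "grip": 54},
    {"dp": [0, 0, 0], "rotation": [0, 0, 0], "grip": 36},
    {"dp": [0, 0, 0], "rotation": [0, 0, 0], "grip": 36},
    {"dp": [0, 0, 0], "rotation": [0, 0, 0], "grip": 36}
  ],
  "squeeze": 15
}}

```text
clock: 24.02
tcp_pos: [0.5075, -0.3024, 0.0759]
eef_rot: [180.0, -0.1, -16.5]
wrist_force: [-0.7, -0.1, 2.2]
grip_width: 0.0418
finger_force: 15.0
```

Request:
{"name": "servo_tool", "arguments": {
  "moves": [
    {"dp": [0, 0, -0.4], "rotation": [0, 0, 0], "grip": 36},
    {"dp": [0, 0, -0.9], "rotation": [0, 0, 0], "grip": 36},
    {"dp": [0, 0, -0.9], "rotation": [0, 0, 0], "grip": 36},
    {"dp": [0, 0, -0.9], "rotation": [0, 0, -0.9], "grip": 36},
    {"dp": [0, 0, -0.9], "rotation": [0, 0, -0.9], "grip": 36},
    {"dp": [0, -0.6, 0], "rotation": [0, 0, 0], "grip": 36},
    {"dp": [0, -1, 0], "rotation": [0, 0, 0], "grip": 36},
    {"dp": [0, -1, 0], "rotation": [0, 0, 0], "grip": 36}
  ]
}}

```text
clock: 25.02
tcp_pos: [0.5049, -0.2353, 0.1746]
eef_rot: [-180.0, 0.1, 1.3]
wrist_force: [-0.1, 0.5, -0.7]
grip_width: 0.0412
finger_force: 15.0
```

Request:
{"name": "servo_tool", "arguments": {
  "moves": [
    {"dp": [0, -1, 0], "rotation": [0, 0, 0], "grip": 36},
    {"dp": [0, -1, 0], "rotation": [0, 0, 0], "grip": 36},
    {"dp": [0, -1, 0], "rotation": [0, 0, 0], "grip": 36},
    {"dp": [0, -1, 0], "rotation": [0, 0, 0], "grip": 36},
    {"dp": [0, -1, 0], "rotation": [0, 0, 0], "grip": 36},
    {"dp": [0, -1, 0], "rotation": [0, 0, 0], "grip": 36},
    {"dp": [0, -1, 0], "rotation": [0, 0, 0], "grip": 36},
    {"dp": [0, -1, 0], "rotation": [0, 0, 0], "grip": 36}
  ]
}}

```text
clock: 26.02
tcp_pos: [0.4994, -0.0355, 0.1746]
eef_rot: [-180.0, 0.1, 1.3]
wrist_force: [0.8, -0.1, -0.9]
grip_width: 0.0415
finger_force: 15.0
```

Request:
{"name": "servo_tool", "arguments": {
  "moves": [
    {"dp": [0.2, -1, 0], "rotation": [0, 0, 0], "grip": 36},
    {"dp": [0.2, -1, 0], "rotation": [0, 0, 0], "grip": 36},
    {"dp": [0.2, -1, 0], "rotation": [0, 0, 0], "grip": 36},
    {"dp": [0.05, -0.6, 0], "rotation": [0, 0, 0], "grip": 36},
    {"dp": [0, 0, 0], "rotation": [0, 0, 0], "grip": 36}
  ]
}}

```text
clock: 26.65
tcp_pos: [0.5137, 0.0543, 0.1749]
eef_rot: [-180.0, 0.0, 1.5]
wrist_force: [0.2, -0.7, -0.2]
grip_width: 0.0417
finger_force: 15.0
```

Run:
```python
from h import *
print(env.state()["tcp_pos"])
meas("wrist","case_pan",.02,.03,save="pics/w8.png"); meas("wrist","cast",.0,.2); meas("top","bite_block",.006,.016)
```

```text
[0.51367098 0.05431594 0.17492923]
wrist case_pan 0.9 [322. 287. 163. 164.] n 3342 zmed 0.0233 rect [510.4  55.5] [ 73.8 114.2] 1.5 circ [512.9  55.9] 65.8
wrist cast 0.57 [323. 309.  90.  75.] n 1481 zmed 0.1084 rect [507.5  52.8] [34.7 41.4] 0.7 circ [513.2  52.7] 23.2
top bite_block 0.66 [252. 201.  24.  34.] n 438 zmed 0.0107 rect [515.9 -64.8] [50.4 20.1] 15.1 circ [516.  -64.5] 25.9
```

View pics/w8.png

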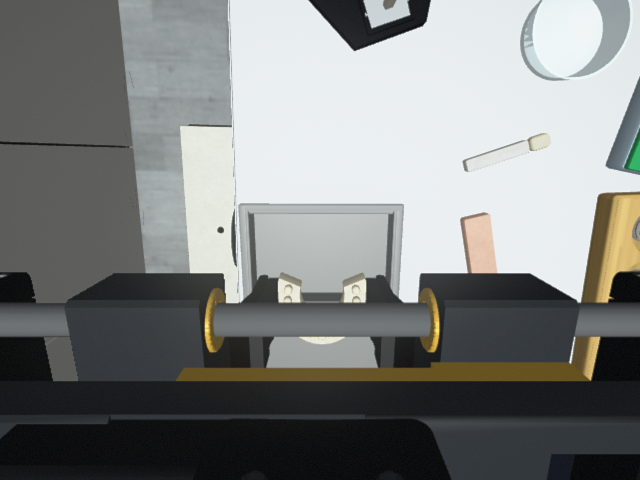

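Request:
{"name": "servo_tool", "arguments": {
  "moves": [
    {"dp": [0, -0.04, 0.8], "rotation": [0, 0, 0], "grip": 36},
    {"dp": [0, 0, 0.9], "rotation": [0, 0, 0], "grip": 36},
    {"dp": [0, 0, 0.9], "rotation": [0, 0, 0], "grip": 36},
    {"dp": [0, 0, 0.7], "rotation": [0, 0, 0], "grip": 36},
    {"dp": [0, 0, 0.44], "rotation": [0, 0, 0], "grip": 36},
    {"dp": [0, 0, 0], "rotation": [0, 0, 0], "grip": 36},
    {"dp": [0, 0, 0.03], "rotation": [0, 0, 0], "grip": 36},
    {"dp": [0, 0, 0], "rotation": [0, 0, 0], "grip": 36}
  ]
}}

```text
clock: 27.95
tcp_pos: [0.5147, 0.0542, 0.0817]
eef_rot: [-180.0, -0.1, 1.5]
wrist_force: [0.1, -0.3, 0.7]
grip_width: 0.0413
finger_force: 15.0
```

Request:
{"name": "servo_tool", "arguments": {
  "moves": [
    {"dp": [0, 0, 0.04], "rotation": [0, 0, 0], "grip": 36},
    {"dp": [0, 0, 0], "rotation": [0, 0, 0], "grip": 36}
  ]
}}

```text
clock: 28.2
tcp_pos: [0.5143, 0.0542, 0.0802]
eef_rot: [180.0, -0.0, 1.5]
wrist_force: [0.2, 0.8, -1.3]
grip_width: 0.0417
finger_force: 15.0
```

Request:
{"name": "servo_tool", "arguments": {
  "moves": [
    {"dp": [0, 0, 0.04], "rotation": [0, 0, 0], "grip": 36},
    {"dp": [0, 0, 0], "rotation": [0, 0, 0], "grip": 36}
  ]
}}

```text
clock: 28.45
tcp_pos: [0.5142, 0.0542, 0.079]
eef_rot: [-180.0, 0.0, 1.5]
wrist_force: [-0.3, -0.4, -0.5]
grip_width: 0.0415
finger_force: 15.0
```

Request:
{"name": "servo_tool", "arguments": {
  "moves": [
    {"dp": [0, 0, 0.03], "rotation": [0, 0, 0], "grip": 36},
    {"dp": [0, 0, 0], "rotation": [0, 0, 0], "grip": 36}
  ]
}}

```text
clock: 28.7
tcp_pos: [0.5143, 0.0542, 0.0787]
eef_rot: [180.0, -0.0, 1.5]
wrist_force: [-2.6, -0.6, 6.8]
grip_width: 0.0417
finger_force: 15.0
```

Request:
{"name": "servo_tool", "arguments": {
  "moves": [
    {"dp": [0, 0, -0.04], "rotation": [0, 0, 0], "grip": 43},
    {"dp": [0, 0, 0], "rotation": [0, 0, 0], "grip": 52},
    {"dp": [0, 0, 0], "rotation": [0, 0, 0], "grip": 53},
    {"dp": [0, 0, -0.7], "rotation": [0, 0, 0], "grip": 53},
    {"dp": [0, 0, -1], "rotation": [0, 0, 0], "grip": 53},
    {"dp": [0, 0, -1], "rotation": [0, 0, 0], "grip": 50},
    {"dp": [-0.09, 0.9, -0.3], "rotation": [0, 0, 0], "grip": 45},
    {"dp": [0, 1, 0], "rotation": [0, 0, 0], "grip": 40}
  ]
}}

```text
clock: 29.7
tcp_pos: [0.5138, 0.0066, 0.1565]
eef_rot: [-180.0, -0.2, 1.5]
wrist_force: [0.4, -0.7, -0.1]
grip_width: 0.0426
finger_force: 0.0
```

Request:
{"name": "servo_tool", "arguments": {
  "moves": [
    {"dp": [0, 1, 0], "rotation": [0, 0, 0], "grip": 40},
    {"dp": [0, 1, 0], "rotation": [0, 0, 0], "grip": 40},
    {"dp": [0, 0.84, 0], "rotation": [0, 0, 0], "grip": 40},
    {"dp": [0, 0, 0.4], "rotation": [0, 0, -0.7], "grip": 40},
    {"dp": [0, 0, 0.6], "rotation": [0, 0, -0.7], "grip": 40},
    {"dp": [0, 0, 0], "rotation": [0, 0, 0], "grip": 40}
  ]
}}

```text
clock: 30.45
tcp_pos: [0.5146, -0.0644, 0.1294]
eef_rot: [-180.0, 0.0, 15.4]
wrist_force: [-0.1, -0.6, -0.4]
grip_width: 0.0399
finger_force: 0.0
```

Run:
```python
from h import *
print(env.state()["tcp_pos"])
meas("wrist","cast",.0,.03,save="pics/w9.png");meas("wrist","bite_block",.005,.014); meas("top","cast",.0,.03)
```

```text
[ 0.5146033  -0.06435073  0.12942867]
wrist cast 0.74 [134. 223.  79.  69.] n 2888 zmed 0.0124 rect [505.6  57.1] [38.7 49.7] 1.3 circ [511.3  56.3] 26.2
wrist bite_block 0.57 [324. 263.  37.  74.] n 2390 zmed 0.0093 rect [515.8 -64.2] [49.6 19.8] 15.6 circ [515.7 -64.8] 26.1
```

Request:
{"name": "servo_tool", "arguments": {
  "moves": [
    {"dp": [0, 0, 0.8], "rotation": [0, 0, 0], "grip": 38},
    {"dp": [0, 0, 0.8], "rotation": [0, 0, 0], "grip": 38},
    {"dp": [0, 0, 0.62], "rotation": [0, 0, 0], "grip": 38},
    {"dp": [0, 0, 0], "rotation": [0, 0, 0], "grip": 36},
    {"dp": [0, 0, 0], "rotation": [0, 0, 0], "grip": 14},
    {"dp": [0, 0, 0], "rotation": [0, 0, 0], "grip": 14},
    {"dp": [0, 0, 0], "rotation": [0, 0, 0], "grip": 14}
  ],
  "squeeze": 12
}}

```text
clock: 31.62
tcp_pos: [0.5155, -0.0644, 0.0744]
eef_rot: [180.0, -0.1, 15.5]
wrist_force: [-0.4, 0.4, 3.4]
grip_width: 0.0198
finger_force: 12.0
```

Request:
{"name": "servo_tool", "arguments": {
  "moves": [
    {"dp": [0, 0, -0.4], "rotation": [0, 0, 0], "grip": 14},
    {"dp": [0, 0, -0.8], "rotation": [0, 0, 0.69], "grip": 14},
    {"dp": [0, 0, -0.8], "rotation": [0, 0, 0.69], "grip": 14},
    {"dp": [-0.9, -0.6, 0], "rotation": [0, 0, 0], "grip": 14},
    {"dp": [-0.9, -0.9, 0], "rotation": [0, 0, 0], "grip": 14},
    {"dp": [-0.8, -0.9, 0], "rotation": [0, 0, 0], "grip": 14},
    {"dp": [-0.34, -0.9, 0], "rotation": [0, 0, 0], "grip": 14},
    {"dp": [0, -0.9, 0], "rotation": [0, 0, 0], "grip": 14}
  ]
}}

```text
clock: 32.62
tcp_pos: [0.4379, 0.039, 0.1245]
eef_rot: [180.0, -0.0, 1.7]
wrist_force: [0.5, 1.2, -1.1]
grip_width: 0.0201
finger_force: 12.0
```

Request:
{"name": "servo_tool", "arguments": {
  "moves": [
    {"dp": [0, -0.6, 0], "rotation": [0, 0, 0], "grip": 14},
    {"dp": [0, 0, 0], "rotation": [0, 0, 0], "grip": 14}
  ]
}}

```text
clock: 32.88
tcp_pos: [0.4382, 0.0542, 0.1241]
eef_rot: [-180.0, -0.0, 1.8]
wrist_force: [-0.4, 0.0, -0.6]
grip_width: 0.0198
finger_force: 12.0
```

Run:
```python
from h import *
print(env.state()["tcp_pos"])
p,P=meas("wrist","case_pan",.02,.03,save="pics/w10.png");meas("wrist","bite_block",.0,.2)
```

```text
[0.4382081  0.05423073 0.12412505]
wrist case_pan 0.97 [327. 182. 228. 229.] n 9537 zmed 0.0232 rect [493.5  54.9] [108.7 114.5] 1.8 circ [492.9  55.2] 77.4
wrist bite_block 0.76 [324. 298.  47. 102.] n 2788 zmed 0.0587 rect [442.4  53.3] [58. 20.] 2.0 circ [441.9  52.8] 29.5
```

View pics/w10.png

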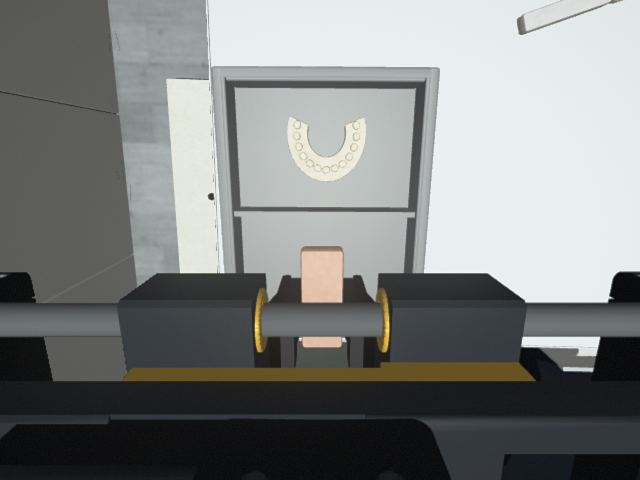

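Request:
{"name": "servo_tool", "arguments": {
  "moves": [
    {"dp": [0, 0, 0.7], "rotation": [0, 0, 0], "grip": 14},
    {"dp": [0, 0, 0.7], "rotation": [0, 0, 0], "grip": 14},
    {"dp": [0, 0, 0.4], "rotation": [0, 0, 0], "grip": 14},
    {"dp": [0, 0, 0], "rotation": [0, 0, 0], "grip": 14},
    {"dp": [0, 0, 0.03], "rotation": [0, 0, 0], "grip": 14},
    {"dp": [0, 0, 0], "rotation": [0, 0, 0], "grip": 14}
  ]
}}

```text
clock: 33.83
tcp_pos: [0.4383, 0.0535, 0.0784]
eef_rot: [-180.0, -0.0, 1.7]
wrist_force: [0.8, 0.0, -1.3]
grip_width: 0.02
finger_force: 12.0
```

Request:
{"name": "servo_tool", "arguments": {
  "moves": [
    {"dp": [0, 0, 0.03], "rotation": [0, 0, 0], "grip": 14},
    {"dp": [0, 0, 0], "rotation": [0, 0, 0], "grip": 14}
  ]
}}

```text
clock: 34.08
tcp_pos: [0.4381, 0.0535, 0.0774]
eef_rot: [180.0, -0.0, 1.7]
wrist_force: [-0.1, -0.0, 0.3]
grip_width: 0.0197
finger_force: 12.0
```

Request:
{"name": "servo_tool", "arguments": {
  "moves": [
    {"dp": [0, 0, 0.03], "rotation": [0, 0, 0], "grip": 14},
    {"dp": [0, 0, 0], "rotation": [0, 0, 0], "grip": 14}
  ]
}}

```text
clock: 34.33
tcp_pos: [0.4382, 0.0535, 0.0772]
eef_rot: [180.0, -0.0, 1.7]
wrist_force: [-3.6, -0.7, 10.5]
grip_width: 0.02
finger_force: 12.0
```

Contact; release, lift and retreat.

Request:
{"name": "servo_tool", "arguments": {
  "moves": [
    {"dp": [0, 0, -0.04], "rotation": [0, 0, 0], "grip": 22},
    {"dp": [0, 0, 0], "rotation": [0, 0, 0], "grip": 36},
    {"dp": [0, 0, 0], "rotation": [0, 0, 0], "grip": 38},
    {"dp": [0, 0, -0.6], "rotation": [0, 0, 0], "grip": 38},
    {"dp": [0, 0, -1], "rotation": [0, 0, 0], "grip": 38},
    {"dp": [0, 0, -1], "rotation": [0, 0, 0], "grip": 38},
    {"dp": [0, 0, -1], "rotation": [0, 0, 0], "grip": 38},
    {"dp": [0, 0.6, -1], "rotation": [0, 0, 0], "grip": 38}
  ]
}}

```text
clock: 35.33
tcp_pos: [0.4385, 0.0393, 0.1945]
eef_rot: [-180.0, -0.1, 1.8]
wrist_force: [1.3, -0.3, -0.6]
grip_width: 0.0379
finger_force: 0.0
```

Request:
{"name": "servo_tool", "arguments": {
  "moves": [
    {"dp": [0, 1, -0.5], "rotation": [0, 0, 0], "grip": 38},
    {"dp": [0, 1, 0], "rotation": [0, 0, 0], "grip": 38},
    {"dp": [0, 1, 0], "rotation": [0, 0, 0], "grip": 38},
    {"dp": [0, 0.5, 0], "rotation": [0, 0, 0], "grip": 38},
    {"dp": [0, 0, 0], "rotation": [0, 0, 0], "grip": 38}
  ]
}}

```text
clock: 35.95
tcp_pos: [0.4411, -0.0493, 0.2054]
eef_rot: [-180.0, -0.0, 1.6]
wrist_force: [0.3, 0.2, -0.2]
grip_width: 0.0379
finger_force: 0.0
```

Run:
```python
from h import *
print(env.state()["tcp_pos"])
p,P=meas("wrist","bite_block",.005,.03,save="pics/w11.png");meas("wrist","cast",.0,.03);meas("wrist","dropper",.055,.08);meas("wrist","small_jar",.024,.036);meas("wrist","wide_jar",.054,.068)
```

```text
[ 0.44105936 -0.04925936  0.2054226 ]
wrist bite_block 0.8 [201. 241.  34.  59.] n 1565 zmed 0.0124 rect [438.2  53.8] [49.4 20.7] 1.2 circ [438.   54.1] 26.1
wrist cast 0.58 [195. 150.  58.  46.] n 1594 zmed 0.0125 rect [507.3  54.2] [33.1 43.2] 1.7 circ [513.2  54.3] 22.8
wrist dropper 0.6 [514. 188.  71.  37.] n 580 zmed 0.0597 rect [ 487.1 -187. ] [15.8 17.5] 71.1 circ [ 487.  -187.5] 9.4
wrist small_jar 0.66 [511. 124.  50.  41.] n 1138 zmed 0.0291 rect [ 534.3 -184.6] [26.1 25.5] 17.7 circ [ 534.6 -185.1] 13.5
wrist wide_jar 0.74 [512. 256.  91.  63.] n 2143 zmed 0.0593 rect [ 440.6 -193. ] [45.6 30. ] 77.3 circ [ 433.8 -191.6] 23.1
```

View pics/w11.png

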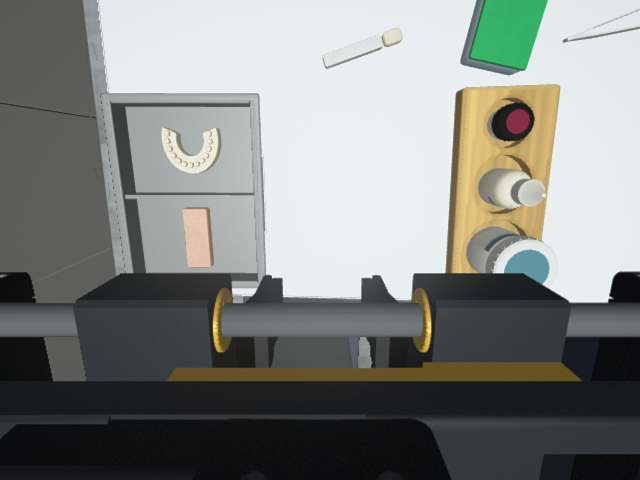

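The last picture shows all five things home, upright and flat: cast at (190,150) and bite block at (198,237) in separate compartments, small jar at (512,122), dropper at (513,188) and wide jar at (515,258) in their bays.

```bash
python3 -c "
from plant import env
print(env.finish_job())"
```

```text
the job is handed in; nothing more can be done
None
```

The job is handed in at about 36 s of the 96 s limit: both jars and the dropper are in their bays, and the cast and bite block have one pan compartment each, all upright, flat and released.

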